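# Shade on the telescopic arm, drawn out to 80 mm and held

### The arm

A 7-joint arm with a two-finger parallel gripper is mounted at the origin on a cart in front of the work surface, level with it; the furniture and walls round the work are solid. World frame = base frame: x ahead of the robot, y to its left, z up, the work surface at z = 0. Lengths are in m, angles in degrees, forces in N, time in s.
With the tool pointing down it reaches from about 0.425 to 0.875 m from the base axis. Payload 4.7 kg.
Tool frame: the origin (TCP) lies between the finger pads, 19 mm behind the fingertips; this is the grasp point; z points along the fingers, y is the line along which they close (so a half turn about z gives the same grasp; the last joint's range is limited). The gripper opens to 87 mm and grips with 3 to 60 N. Pads are 19 mm wide; open, the fingers measure 117 mm over their backs; the gripper's body (75 mm by 190 mm) begins 51 mm behind the grasp point.
Start: joints at [-65.14, 18.392, -4.016, 83.108, 1.295, 78.541, -3.26], TCP at [0.265, 0.594, 0.241] pointing down, gripper open.
Joint ranges: [-163.93, 163.93], [-17.29, 119.83], [-79.2, 71.16], [3.27, 140.29], [-89.18, 269.18], [5.43, 117.66], [-154.24, 154.24]. Speed limits (degrees/s): [147.25, 147.25, 180, 180, 180, 180, 180].

### API

Orientations are given as [roll, pitch, yaw] about the fixed x, y, z axes, in that order (R = Rz(yaw) Ry(pitch) Rx(roll)).
In Python, from cell import env gives the robot as it stands.
- The arm moves only by the shell command python3 -m jog 'ROWS' [FORCE]. ROWS is JSON, a list of rows, each an object with "dp": the shift along the tool's x, y, z in cm, a list of three; "twist": the turn about the tool's z in degrees; "fingers": the opening, from 0 (shut) to 1 (fully open). A call has 1 to 8 rows; each row is the pose to reach, as a shift and turn from the pose commanded when the call began, along the tool's axes at that moment; what a row does not reach only later rows make up. A row lasts 1/8 s, in which the tool goes at most 62.5 mm and 10.7 degrees, less where a joint would pass 70% of its speed; a pose out of reach is approached as far as the arm can. A call with a gripper value outside its range is refused whole. The fingers move at their own pace and stop on an object; FORCE is the grip in N (left out, the last holds). Time passes only in rows, so rows that repeat a pose let the fingers close. It gives the time, the measured TCP pose, the force, the opening and the grip force at its end, in the units of the state.
- env.get_obs(): the state, without advancing time (a new reading comes with each control period).
- env.read_camera(name): name is "scene" or "top"; returns a dict with "pixels" (480x640x3 uint8, blue, green, red), "depth" (480x640 float32, m along the optical axis (not along the pixel's ray), 0 where there is no reading), "fx", "fy", "cx", "cy" (pixels), "rvec" (rotation vector, rad) and "tvec" (3), from world to camera coordinates, as OpenCV has them. Camera axes: x right, y down, z forward; pixel columns grow to the right and rows downward; lengths in m; the calibration is good to about 2 mm. A picture is of the moment at which its call begins.
- env.sign_off(): hands the job in; it is judged then, once.
The state is a dict: "time_s": time; "qpos": joint angles; "joint_velocities": joint speeds; "effort": joint torques, N m; "tool_pos": TCP position; "tool_rot": TCP orientation; "force": force on the tool from outside, world axes, zero at the start; "wrist_torque": the same for the moment, N m; "grip_width": finger opening in m; "grasp_force": force on a finger pad.
Only numpy, scipy, OpenCV 4.12 (cv2) and the standard library are available. Lean on these libraries where they do the work, as an engineer would, in place of code of your own. Each camera call takes 0.05 s, during which the arm holds its last target. There are 200 camera calls.

### The job

Hang the folded sheet-metal light shade astride the bar of the telescopic arm and let go of it; then push the lock button on the arm's tube fully down and draw the arm out by its upright knob until the 80 mm mark (the fourth long line) stands at the mouth of the tube. The arm springs back if let go, so finish while still holding the knob, the arm at rest at the 80 mm mark, with the shade still hanging astride the bar. Leave the glassware, vials, jar, cork ring and timer round about where they are.

Things in the scene. Friction and masses are not known exactly. Their poses are not given: they have to be found in the camera images.
- stand: Fixed stand of the telescopic arm: dark foot plate 80 x 100 mm, grey post, and on it a level grey tube 26 mm wide, 24 mm high, from local y = +105 mm to its mouth at y = -30 mm, top 155 mm above the table. Origin: on the table, straight under the lock button. The arm draws out along the stand's -y axis; z is up.
- tube_mouth (a point): Middle of the tube's mouth where the bar comes out, at the height of the bar's top face (150 mm above the table). Axes as the stand's. (Between the robot's start and this stand, left of the black tray, equipment stands up to about 0.3 m: cross it high, with the TCP at 0.4 m.)
- extension (a joint): Draw of the sliding arm in m: 0 home, 0.080 when the 80 mm mark stands at the tube's mouth, 0.110 at most. Locked at home (gives about 2 mm) until the button is down; a spring pulls it home with 3 to 5 N. Black scale lines on the bar come out of the tube as it is drawn: short ones every 10 mm, long ones (full width) every 20 mm; none shows at home.
- bar_mid (a point): The arm's bar is bright metal, level, 14 mm square, top face 150 mm above the table; at home 150 mm of it stands out of the tube. This point lies on its top face, 70 mm from the tube's mouth at home, and moves with the arm: the good place for the middle of the shade. y runs along the bar (it draws out along -y), z up.
- knob: Upright black knob on the far end of the arm, to be gripped from above: 22 mm in diameter between 12 and 42 mm above the bar's top, 45 mm tall. Origin: its foot, on its axis at the bar's top face (150 mm above the table), 160 mm from the tube's mouth at home (90 mm beyond bar_mid). It moves with the arm and also turns loosely about its upright axis.
- lock_button (a joint): Travel of the round steel lock button in m: 0 up (locked), 0.008 fully down (unlocked). About 4 to 5 N pushes it down; it stays where it is left.
- button_top (a point): Centre of the top of the lock button: 18 mm in diameter, on top of the tube straight above the stand's origin, 169 mm above the table when up; it stands 14 mm above the tube top and 6 mm when down.
- shade: Loose light shade, about 150 g: sheet metal folded to an upside-down U, standing on its legs. 40 mm wide (x), 70 mm long (y, along the fold); legs 4 mm thick, 32 mm apart, 70 mm deep inside. Black grip tab on top: 12 mm thick (x), 40 mm long (y), 74 to 110 mm above the origin, which is centred between the feet, z up. When hung, y is along the bar, origin 70 mm below the bar's top.
- beaker_50: Empty 50 ml glass beaker, 48 mm across, 59 mm tall; origin at the centre of its underside. Leave alone.
- small_jar: Small white jar, 55 mm across, 69 mm tall; origin at the centre of its underside. Leave alone.
- cork_ring: Cork ring lying flat, 120 mm across, 31 mm high; origin at the centre of its underside. Leave alone.
- vial_1: Vial with a screw cap, 31 mm across, 60 mm tall; origin at the centre of its underside. Leave alone.
- vial_3: Vial with a screw cap, 31 mm across, 60 mm tall; origin at the centre of its underside. Leave alone.
- timer: Flat white bench timer 64 x 64 x 19 mm; origin at the centre of its underside. Leave alone.
Things that resemble listed ones, but are neither listed nor needed, are in the scene too. Of the things like the shade, leave any that is purple or yellow; of the rest the larger one is meant.

How it is judged (in metres and radians):
On the way, in this order (a step that is already met when the one before it is completed fails the run):
1. the shade hangs astride the bar, let go, with the arm still home (x of shade in the frame of bar_mid between -0.022 and 0.022 m and y of shade in the frame of bar_mid between -0.05 and 0.05 m and z of shade in the frame of bar_mid between -0.078 and -0.062 m and angle between the y axis of shade and the y axis of bar_mid, either way round below 0.4 rad and angle between shade's own z axis and vertical below 0.25 rad and contact force between shade and the fingers below 0.1 N and value of joint extension below 0.012 m), for 0.3 s.
2. then the lock button is fully down, with the shade on the bar (x of shade in the frame of bar_mid between -0.022 and 0.022 m and y of shade in the frame of bar_mid between -0.05 and 0.05 m and z of shade in the frame of bar_mid between -0.078 and -0.062 m and angle between the y axis of shade and the y axis of bar_mid, either way round below 0.4 rad and angle between shade's own z axis and vertical below 0.25 rad and value of joint lock_button above 0.0065 m), for 0.1 s.
3. then the arm is drawn out by the knob to the 80 mm mark, within 5 mm, with the shade on the bar (x of shade in the frame of bar_mid between -0.022 and 0.022 m and y of shade in the frame of bar_mid between -0.05 and 0.05 m and z of shade in the frame of bar_mid between -0.078 and -0.062 m and angle between the y axis of shade and the y axis of bar_mid, either way round below 0.4 rad and angle between shade's own z axis and vertical below 0.25 rad and value of joint extension between 0.075 and 0.085 m and contact force between the fingers and knob above 1 N), for 0.3 s.
At the end, for the whole second after the job is handed in: Fingers still on the knob (over 1 N), arm at rest at 80 mm within 5 mm, button down; the shade rests astride the bar (top sheet within 8 mm of it), middle within 50 mm of bar_mid, fold along the bar within 0.4 rad, tilt under 0.25 rad, not touched by the fingers (all of step 3 and contact force between shade and the fingers below 0.1 N and linear speed of shade below 0.06 m/s and velocity of joint extension between -0.01 and 0.01 m/s and value of joint lock_button above 0.0065 m); the arm keeps its last pose, push and grip.
It fails at once if the shade is tipped over (angle between shade's own z axis and vertical above 1 rad).
It fails at once if one of the things standing about is pushed more than 25 mm (distance of any of beaker_50, small_jar, cork_ring, vial_1, vial_3, timer from where it was at the start of the episode above 0.025 m).
It also fails if it takes over 64 s, if anything falls off the work surface, if the arm or the gripper's body presses on something with over 40 N, if the wrist force passes 120 N, or if a joint passes its speed limit or range.

## Working session

There is one attempt and no reset: what is moved stays moved. The work goes in short steps, Python scripts to look and compute and a shell command to move; the robot and the scene stay as the last step left them, time stands still between calls to the robot, and variables do not carry over. Pictures are saved under pics/ and viewed, at most 10 in all, crops included, and the job is handed in when it is done.

```bash
mkdir -p pics
cat > h.py <<'E'
from cell import env
import numpy as np, cv2, pickle
def cam(n):
    c=env.read_camera(n); R=cv2.Rodrigues(np.array(c["rvec"],float))[0]; t=np.array(c["tvec"],float).ravel()
    d=c["depth"]; v,u=np.mgrid[:480,:640]
    P=np.stack([(u-c["cx"])/c["fx"]*d,(v-c["cy"])/c["fy"]*d,d],-1)
    W=(P-t)@R
    W[d==0]=np.nan
    return c["pixels"],W,(R,t,c)
def save(n):
    p,W,k=cam(n); return p,W,k
E
python3 - <<'E'
from h import *
for n in("scene","top"):
    p,W,k=cam(n); cv2.imwrite(f"pics/{n}0.png",p); np.save(f"{n}0.npy",W); print(n,-k[0].T@k[1], k[2]["fx"])
print(env.get_obs())
E
```

```text
scene [-0.20907828 -1.01475198  0.71062615] 600.7087129024611
top [ 0.26236354 -0.29768885  1.48941994] 610.7462502335885
{'time_s': 0.1, 'qpos': array([-65.13912457,  18.43323921,  -4.01644165,  83.1689855 ,
         1.29577597,  78.542045  ,  -3.25939813]), 'joint_velocities': array([-0.06651767, -0.05479816,  0.04172626, -0.23207641,  0.03171661,
       -0.09866124, -0.00503934]), 'effort': array([-5.25681917e-04, -4.92573667e+01, -4.06126454e-01, -3.13400352e+01,
       -6.42372994e-02,  3.94366554e-02,  6.22797097e-05]), 'tool_pos': array([0.26477236, 0.59310486, 0.24027943]), 'tool_rot': array([-1.79901013e+02,  6.07766500e-03,  1.55950368e+02]), 'force': array([ 0.77561519, -0.16196737, -0.42956892]), 'wrist_torque': array([ 0.01577699, -0.02907567, -0.01592475]), 'grasp_force': 0.0, 'grip_width': 0.08684178501989186}
```

View pics/scene0.png

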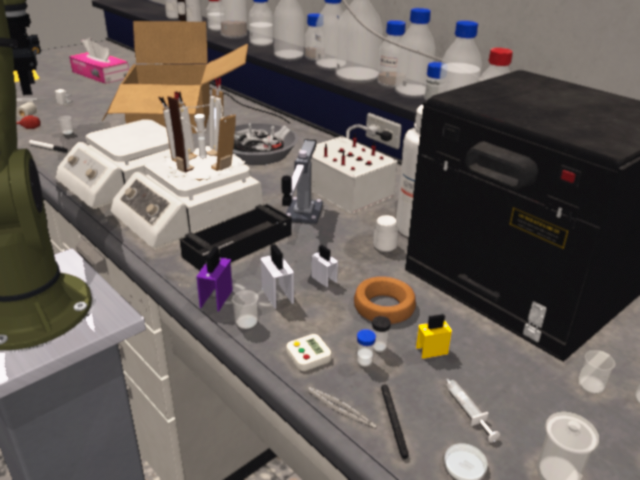

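View pics/top0.png

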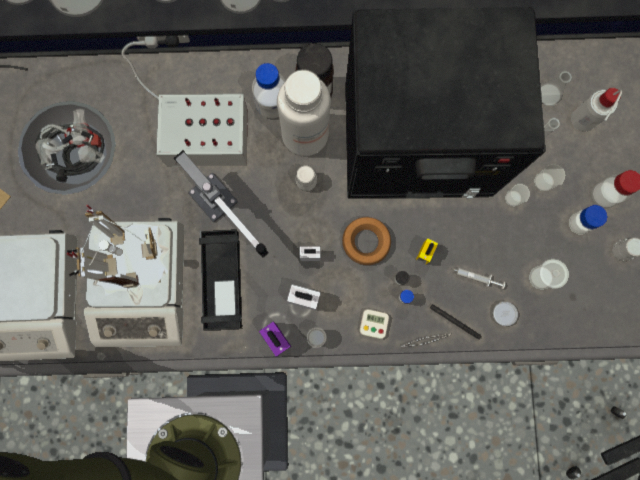

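Scene: the shade lookalikes are purple at top-view pixel (275,340), a larger white one at (304,297), a smaller white one at (310,253) and yellow at (428,250). Purple and yellow are ruled out, so I choose the larger white at (304,297). The stand's button is near (211,183) and the knob near (262,250). The beaker at (317,338) stands close to the shade. Next I check the choice in a crop and measure.

Run:
```python
from h import *
p=cv2.imread("pics/top0.png"); W=np.load("top0.npy")
cv2.imwrite("pics/crop1.png",cv2.resize(p[130:370,165:365],None,fx=3.0,fy=2.5 if 0 else 2.5*1,interpolation=cv2.INTER_CUBIC) if 0 else cv2.resize(p[140:360,165:455],None,fx=2.7,fy=2.7,interpolation=cv2.INTER_CUBIC))
def rect(name,m):
    q=W[m]; r=cv2.minAreaRect(q[:,:2].astype(np.float32)); print(name,len(q),np.round(r[0],4),np.round(r[1],4),round(r[2],1),"z",np.round(np.percentile(q[:,2],[5,50,95]),4))
v,u=np.mgrid[:480,:640]
box=lambda a,b,c,d:(u>=a)&(u<b)&(v>=c)&(v<d)
z=W[...,2]
g=p.astype(int).sum(-1)
for nm,b in(("big",box(282,325,280,312)),("small",box(296,325,242,262))):
    rect(nm+" sheet",b&(z>.04)&(z<.085)&(g>400)); rect(nm+" tab",b&(z>.06)&(g<250)); rect(nm+" hi",b&(z>.09))
rect("knob",box(250,275,238,262)&(z>.185))
rect("tubetop",box(170,240,145,215)&(abs(z-.155)<.004))
rect("bar",box(205,262,185,250)&(abs(z-.150)<.004)&(g>500))
rect("button",box(200,220,175,195)&(z>.163))
rect("beaker",box(303,330,325,350)&(z>.03))
for a in((316,338),(308,178),(367,241),(402,277),(407,297),(375,323)): print(a,np.round(W[a[1],a[0]],3))
# heights near shade->stand route
rect("tray",box(198,245,225,332)&(z>.01)&(g<150))
for r in range(150,360,15): print(r,[int(round(np.nan_to_num(W[r,c,2])*1000)) for c in range(165,345,10)])
```

```text
big sheet 405 [ 0.3752 -0.2715] [0.0699 0.0399] 73.1 z [0.0679 0.0724 0.077 ]
big tab 84 [ 0.3748 -0.2718] [0.0385 0.0114] 74.4 z [0.1037 0.1085 0.1152]
big hi 99 [ 0.3749 -0.2716] [0.0392 0.0119] 72.9 z [0.0991 0.108  0.1134]
small sheet 157 [ 0.4822 -0.2886] [0.0456 0.0257] 87.8 z [0.0458 0.0511 0.0562]
small tab 37 [ 0.4814 -0.29  ] [0.0235 0.0074] 89.4 z [0.0707 0.0766 0.0792]Traceback (most recent call last):
  File "<stdin>", line 11, in <module>
  File "<stdin>", line 5, in rect
    return _quantile_unchecked(
        a, q, axis, out, overwrite_input, method, keepdims, weights)
    return _ureduce(a,
                    func=_quantile_ureduce_func,
    ...<5 lines>...
                    overwrite_input=overwrite_input,
                    method=method)
    r = func(a, **kwargs)
    result = _quantile(arr,
                       quantiles=q,
    ...<2 lines>...
                       out=out,
                       weights=wgt)
    slices_having_nans = np.isnan(arr[-1, ...])
                                  ~~~^^^^^^^^^
IndexError: index -1 is out of bounds for axis 0 with size 0
```

View pics/crop1.png

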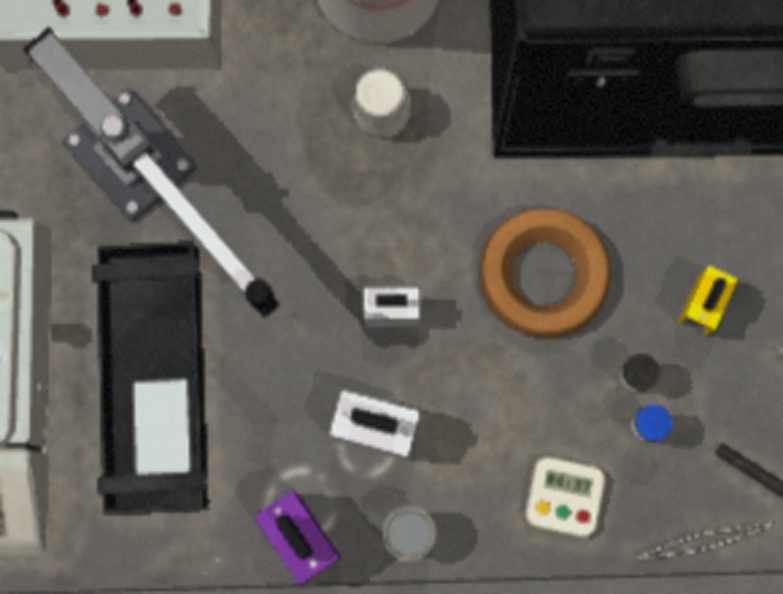

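The crop shows the larger white shade at crop (375,422). It measures 70 x 40 mm with its sheet at about 73 mm and its tab at about 109 mm, as described. The small one is 46 x 26 mm. The stand's button is at crop (113,126) and the knob at crop (261,295).

Run:
```python
from h import *
p=cv2.imread("pics/top0.png"); W=np.load("top0.npy")
def rect(name,m):
    q=W[m&~np.isnan(W[...,2])]
    if len(q)<4: print(name,"none");return
    r=cv2.minAreaRect(q[:,:2].astype(np.float32)); d=np.linalg.svd(q[:,:2]-q[:,:2].mean(0),full_matrices=0)[2][0]
    print(name,len(q),np.round(r[0],4),np.round(q[:,:2].mean(0),4),np.round(r[1],4),"dir",round(np.degrees(np.arctan2(d[1],d[0])),1),"z",np.round(np.percentile(q[:,2],[5,50,95]),4))
v,u=np.mgrid[:480,:640]
box=lambda a,b,c,d:(u>=a)&(u<b)&(v>=c)&(v<d)
z=W[...,2]; g=p.astype(int).sum(-1)
b=box(282,325,280,312); rect("big",b&(z>.06)&(z<.085)&(g>350)); rect("tab",b&(z>.095))
rect("knob",box(250,275,238,262)&(z>.18))
rect("tubetop",box(170,240,145,215)&(abs(z-.155)<.005))
rect("bar",box(217,258,196,246)&(abs(z-.150)<.005)&(g>450))
rect("button",box(200,220,175,195)&(z>.163))
for a in((316,338),(308,178),(367,226),(402,277),(407,297),(375,323)): print(a,np.round(W[a[1],a[0]],3))
for r in range(150,360,15): print(r,[int(round(np.nan_to_num(W[r,c,2])*1000)) for c in range(165,345,10)])
```

```text
big 418 [ 0.3751 -0.2714] [ 0.3742 -0.2717] [0.07   0.0401] dir -107.3 z [0.0677 0.0724 0.0773]
tab 97 [ 0.3749 -0.2716] [ 0.3745 -0.2716] [0.0392 0.0119] dir 71.9 z [0.1017 0.1081 0.1136]
knob 85 [ 0.4729 -0.1842] [ 0.4718 -0.1843] [0.0211 0.0193] dir -157.0 z [0.185  0.1925 0.1973]
tubetop 599 [ 0.6295 -0.0548] [ 0.6465 -0.0408] [0.19   0.0294] dir -140.5 z [0.1505 0.1539 0.1582]
bar 326 [ 0.5422 -0.1265] [ 0.5419 -0.1269] [0.1396 0.0139] dir -140.7 z [0.1458 0.149  0.153 ]
button 49 [ 0.6184 -0.0635] [ 0.619  -0.0632] [0.0167 0.016 ] dir -167.0 z [0.1642 0.1681 0.1722]
(316, 338) [ 0.28  -0.298  0.004]
(308, 178) [ 0.659 -0.29   0.069]
(367, 226) [ 0.547 -0.431  0.02 ]
(402, 277) [ 0.415 -0.505  0.057]
(407, 297) [ 0.368 -0.513  0.06 ]
(375, 323) [ 0.311 -0.44   0.017]
150 [101, 101, 98, 102, 103, 101, 102, 104, 44, -3, -4, -2, 2, 36, 46, 32, -5, 0]
165 [-1, 18, 158, 155, 10, 8, 12, 6, 14, 1, -2, 3, -7, -2, -6, -1, -7, -8]
180 [1, 2, -4, 150, 158, 6, -3, -2, 0, -3, -3, -4, -4, 21, 68, 29, 6, 6]
195 [-4, -3, 2, 0, 105, 158, 16, -3, -6, -2, 0, -11, 2, -2, 3, -5, -3, 1]
210 [-5, -3, -3, -7, 16, 10, 148, -1, -2, -1, -4, -2, 2, -4, 4, 2, -3, -4]
225 [102, 69, 1, -1, -2, -1, -3, 0, 0, 0, -8, 5, 2, -2, -1, -3, -1, -3]
240 [113, 75, -5, 0, 51, 52, 47, 50, -2, 152, 5, -2, 0, -2, -7, -7, -1, -6]
255 [111, 81, -5, 2, 7, 6, 0, 3, -6, 1, 144, 4, 4, 5, 49, 52, -5, 1]
270 [119, 79, 4, 2, 12, -1, 0, 1, -4, 2, -2, 3, -8, -6, -3, -3, -3, -1]
285 [117, 83, -5, 1, 18, 6, 9, 4, -4, 1, -1, 1, 0, -2, -5, -1, 4, -4]
300 [115, 77, -4, 1, 22, -1, -2, 1, 7, -3, 0, -7, -5, 73, 74, 76, -4, -5]
315 [85, 87, -1, -7, 27, 8, 49, 51, -1, -5, 1, -3, -3, -1, 2, 2, -2, -3]
330 [64, 64, -3, -5, 44, 25, 3, -2, 0, 0, 73, 68, -2, 1, -2, 6, 0, -6]
345 [20, 13, 2, 2, 4, 0, -3, -3, -4, -5, 4, 110, 70, 1, -3, 7, -4, -2]
```

```bash
cat >> h.py <<'E'
def dp(*wps):
    o=env.get_obs(); t=np.array(o["tool_pos"]); y=np.radians(o["tool_rot"][2]); Y=o["tool_rot"][2]
    print("t",round(o["time_s"],2),"pos",np.round(t,4),"rpy",np.round(o["tool_rot"],2),"F",np.round(o["force"],1),"grip",round(o["grip_width"],4),round(o["grasp_force"],1))
    A=np.array([[np.cos(y),np.sin(y),0],[np.sin(y),-np.cos(y),0],[0,0,-1]])
    for w in wps:
        print(w,"->",np.round((np.array(w[:3])-t)@A*100,2),"twist",round((Y-w[3]+180)%360-180,1) if len(w)>3 else "")
E
python3 -c "
from h import *
dp((.265,.593,.4),(.5,.4,.4,72.4),(.6,.1,.4),(.55,-.1,.4))"
```

```text
t 0.1 pos [0.2648 0.5931 0.2403] rpy [-1.7990e+02  1.0000e-02  1.5595e+02] F [ 0.8 -0.2 -0.4] grip 0.0868 0.0
(0.265, 0.593, 0.4) -> [ -0.03  -0.   -15.97] twist 
(0.5, 0.4, 0.4, 72.4) -> [-29.35  -8.05 -15.97] twist 83.6
(0.6, 0.1, 0.4) -> [-50.71 -31.37 -15.97] twist 
(0.55, -0.1, 0.4) -> [-54.29 -51.67 -15.97] twist
```

```bash
python3 -m jog '[{"dp":[0,0,-6],"twist":10,"fingers":0.5},{"dp":[0,0,-12],"twist":20,"fingers":0.5},{"dp":[0,0,-16],"twist":30,"fingers":0.5},{"dp":[-5.9,-1.6,-16],"twist":40,"fingers":0.5},{"dp":[-11.8,-3.2,-16],"twist":50,"fingers":0.5},{"dp":[-17.6,-4.8,-16],"twist":60,"fingers":0.5},{"dp":[-23.5,-6.4,-16],"twist":70,"fingers":0.5},{"dp":[-29.4,-8,-16],"twist":80,"fingers":0.5}]'
python3 -c "
from h import *
dp((.6,.1,.4,72.4),(.55,-.1,.4),(.375,-.2715,.3),(.375,-.2715,.15))"
```

```text
time_s: 1.1
tool_pos: [0.502, 0.3992, 0.4009]
tool_rot: [-180.0, 0.0, 75.6]
force: [0.6, 0.8, -0.6]
grip_width: 0.0436
grasp_force: 0.0
t 1.1 pos [0.502  0.3992 0.4009] rpy [-1.7998e+02  2.0000e-02  7.5630e+01] F [ 0.6  0.8 -0.6] grip 0.0436 0.0
(0.6, 0.1, 0.4, 72.4) -> [-26.55  16.92   0.09] twist 3.2
(0.55, -0.1, 0.4) -> [-47.17  17.04   0.09] twist 
(0.375, -0.2715, 0.3) -> [-68.13   4.35  10.09] twist 
(0.375, -0.2715, 0.15) -> [-68.13   4.35  25.09] twist
```

```bash
python3 -m jog '[{"dp":[-5,3.2,0],"twist":1,"fingers":0.5},{"dp":[-10,6.4,0],"twist":2,"fingers":0.5},{"dp":[-15.5,10,0],"twist":3,"fingers":0.5},{"dp":[-21,13.4,0],"twist":3.2,"fingers":0.5},{"dp":[-26.5,16.5,0],"twist":3.2,"fingers":0.5},{"dp":[-32.5,17,0],"twist":3.2,"fingers":0.5},{"dp":[-38.5,17,0],"twist":3.2,"fingers":0.5},{"dp":[-44.5,17,0],"twist":3.2,"fingers":0.5}]'
python3 -c "
from h import *
dp((.375,-.2715,.25,72.4),(.375,-.2715,.15))"
```

```text
time_s: 2.1
tool_pos: [0.5568, -0.0745, 0.4008]
tool_rot: [-180.0, 0.0, 72.7]
force: [0.4, -0.4, 0.2]
grip_width: 0.0436
grasp_force: 0.0
t 2.1 pos [ 0.5568 -0.0745  0.4008] rpy [-1.7997e+02  1.0000e-02  7.2720e+01] F [ 0.4 -0.4  0.2] grip 0.0436 0.0
(0.375, -0.2715, 0.25, 72.4) -> [-24.22 -11.51  15.08] twist 0.3
(0.375, -0.2715, 0.15) -> [-24.22 -11.51  25.08] twist
```

```bash
python3 -m jog '[{"dp":[-4.8,-2.3,2],"twist":0.3,"fingers":0.5},{"dp":[-9.7,-4.6,5],"twist":0.3,"fingers":0.5},{"dp":[-14.5,-6.9,8],"twist":0.3,"fingers":0.5},{"dp":[-19.4,-9.2,11],"twist":0.3,"fingers":0.5},{"dp":[-24.2,-11.5,14],"twist":0.3,"fingers":0.5},{"dp":[-24.2,-11.5,19],"twist":0.3,"fingers":0.5},{"dp":[-24.2,-11.5,24],"twist":0.3,"fingers":0.5},{"dp":[-24.2,-11.5,24],"twist":0.3,"fingers":0.5}]'
python3 -c "
from h import *
dp((.375,-.2715,.097,72.4))"
```

```text
time_s: 3.1
tool_pos: [0.3731, -0.2679, 0.1583]
tool_rot: [-179.6, -0.0, 72.4]
force: [0.9, -0.1, 0.1]
grip_width: 0.0435
grasp_force: 0.0
t 3.1 pos [ 0.3731 -0.2679  0.1583] rpy [-1.7955e+02 -1.0000e-02  7.2410e+01] F [ 0.9 -0.1  0.1] grip 0.0435 0.0
(0.375, -0.2715, 0.097, 72.4) -> [-0.29  0.29  6.13] twist 0.0
```

```bash
python3 -m jog '[{"dp":[0,0,0],"twist":0,"fingers":0.5},{"dp":[0,0,1],"twist":0,"fingers":0.5},{"dp":[0,0,1],"twist":0,"fingers":0.5}]'
python3 -c "
from h import *
dp((.375,-.2715,.097,72.4))"
```

```text
time_s: 3.48
tool_pos: [0.3764, -0.2693, 0.1516]
tool_rot: [180.0, -0.0, 72.5]
force: [0.5, -0.6, 1.0]
grip_width: 0.0434
grasp_force: 0.0
t 3.48 pos [ 0.3764 -0.2693  0.1516] rpy [ 1.7996e+02 -1.0000e-02  7.2470e+01] F [ 0.5 -0.6  1. ] grip 0.0434 0.0
(0.375, -0.2715, 0.097, 72.4) -> [-0.26 -0.07  5.46] twist 0.1
```

```bash
python3 -m jog '[{"dp":[-0.25,-0.1,1.5],"twist":0,"fingers":0.5},{"dp":[-0.25,-0.1,3],"twist":0,"fingers":0.5},{"dp":[-0.25,-0.1,4.5],"twist":0,"fingers":0.5},{"dp":[-0.25,-0.1,5.4],"twist":0,"fingers":0.5},{"dp":[-0.25,-0.1,5.4],"twist":0,"fingers":0.5}]'
python3 -c "
from h import *
dp((.375,-.2715,.097,72.4))"
```

```text
time_s: 4.1
tool_pos: [0.3738, -0.2711, 0.0963]
tool_rot: [-179.9, 0.0, 72.4]
force: [-0.1, -0.3, 0.6]
grip_width: 0.0436
grasp_force: 0.0
t 4.1 pos [ 0.3738 -0.2711  0.0963] rpy [-1.7989e+02  2.0000e-02  7.2440e+01] F [-0.1 -0.3  0.6] grip 0.0436 0.0
(0.375, -0.2715, 0.097, 72.4) -> [ 0.    0.13 -0.07] twist 0.0
```

Close with 25 N, then lift.

```bash
python3 -m jog '[{"dp":[0,0.1,0],"twist":0,"fingers":0.5},{"dp":[0,0.1,0],"twist":0,"fingers":0},{"dp":[0,0.1,0],"twist":0,"fingers":0},{"dp":[0,0.1,0],"twist":0,"fingers":0},{"dp":[0,0.1,0],"twist":0,"fingers":0},{"dp":[0,0.1,0],"twist":0,"fingers":0},{"dp":[0,0.1,-1],"twist":0,"fingers":0},{"dp":[0,0.1,-3],"twist":0,"fingers":0}]' 25
python3 -c "
from h import *
dp((.375,-.2715,.28,72.4),(.5415,-.1268,.28,39.4),(.5415,-.1268,.177))"
```

```text
time_s: 5.1
tool_pos: [0.3747, -0.2714, 0.1274]
tool_rot: [-179.9, 0.0, 72.4]
force: [-0.3, -0.3, 0.2]
grip_width: 0.0116
grasp_force: 25.0
t 5.1 pos [ 0.3747 -0.2714  0.1274] rpy [-1.799e+02  1.000e-02  7.243e+01] F [-0.3 -0.3  0.2] grip 0.0116 25.0
(0.375, -0.2715, 0.28, 72.4) -> [  0.     0.03 -15.26] twist 0.0
(0.5415, -0.1268, 0.28, 39.4) -> [ 18.82  11.54 -15.26] twist 33.0
(0.5415, -0.1268, 0.177) -> [18.82 11.54 -4.96] twist
```

```bash
python3 -m jog '[{"dp":[0,0,-5],"twist":0,"fingers":0},{"dp":[0,0,-10],"twist":0,"fingers":0},{"dp":[0,0,-15],"twist":6,"fingers":0},{"dp":[0,0,-20],"twist":12,"fingers":0},{"dp":[4.7,2.9,-20],"twist":18,"fingers":0},{"dp":[9.4,5.8,-20],"twist":24,"fingers":0},{"dp":[14.1,8.7,-20],"twist":29,"fingers":0},{"dp":[18.8,11.5,-20],"twist":33,"fingers":0}]' 
python3 -m jog '[{"dp":[0,0,0],"twist":0,"fingers":0},{"dp":[0,0,0],"twist":0,"fingers":0},{"dp":[0,0,0],"twist":0,"fingers":0}]'
python3 - <<'E'
from h import *
p,W,k=cam("top"); cv2.imwrite("pics/top1.png",cv2.resize(p[130:330,160:360],None,fx=3,fy=3))
p2,W2,k2=cam("scene"); cv2.imwrite("pics/scene1.png",cv2.resize(p2[90:330,200:420],None,fx=2.5,fy=2.5,interpolation=cv2.INTER_CUBIC))
dp((.5415,-.1268,.26,39.4),(.5415,-.1268,.177))
E
```

```text
time_s: 6.1
tool_pos: [0.5428, -0.126, 0.3279]
tool_rot: [180.0, -0.0, 39.3]
force: [0.1, -1.1, -1.6]
grip_width: 0.0118
grasp_force: 25.0
time_s: 6.48
tool_pos: [0.5408, -0.1288, 0.3278]
tool_rot: [180.0, -0.0, 39.3]
force: [0.4, 0.6, -1.1]
grip_width: 0.012
grasp_force: 25.0
t 6.58 pos [ 0.5409 -0.1284  0.3278] rpy [ 1.7998e+02 -6.0000e-02  3.9320e+01] F [-0.1  0.1 -0.2] grip 0.0119 25.0
(0.5415, -0.1268, 0.26, 39.4) -> [ 0.15 -0.09  6.78] twist -0.1
(0.5415, -0.1268, 0.177) -> [ 0.15 -0.09 15.08] twist
```

View pics/scene1.png

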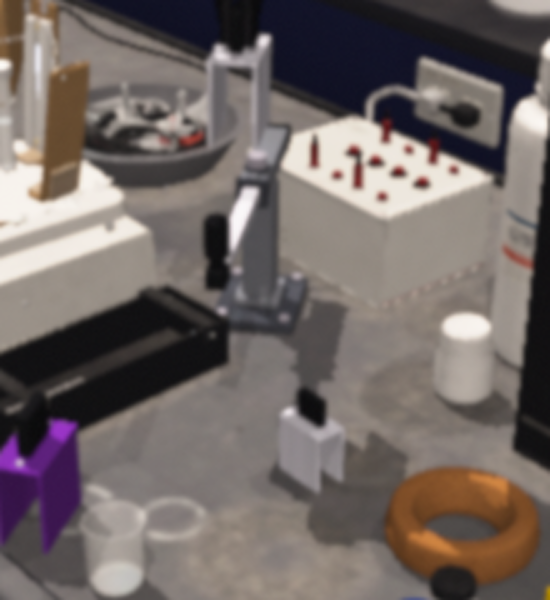

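The shade (crop 240,90) hangs upright in the gripper above the bar, with its legs straddling the bar line. I lower it.

```bash
python3 -m jog '[{"dp":[0.1,-0.1,3],"twist":0,"fingers":0},{"dp":[0.1,-0.1,6],"twist":0,"fingers":0},{"dp":[0.1,-0.1,8.5],"twist":0,"fingers":0},{"dp":[0.1,-0.1,10.5],"twist":0,"fingers":0},{"dp":[0.1,-0.1,12],"twist":0,"fingers":0},{"dp":[0.1,-0.1,13.5],"twist":0,"fingers":0},{"dp":[0.1,-0.1,14.5],"twist":0,"fingers":0},{"dp":[0.1,-0.1,14.5],"twist":0,"fingers":0}]'
python3 -c "
from h import *
dp((.5415,-.1268,.175,39.4))"
```

```text
time_s: 7.58
tool_pos: [0.5415, -0.1256, 0.1817]
tool_rot: [-180.0, 0.0, 39.4]
force: [-0.3, -0.7, -1.6]
grip_width: 0.0118
grasp_force: 25.0
t 7.58 pos [ 0.5415 -0.1256  0.1817] rpy [-1.7996e+02  4.0000e-02  3.9450e+01] F [-0.3 -0.7 -1.6] grip 0.0118 25.0
(0.5415, -0.1268, 0.175, 39.4) -> [-0.07  0.09  0.67] twist 0.0
```

```bash
python3 -m jog '[{"dp":[-0.05,0.05,0.3],"twist":0,"fingers":0},{"dp":[-0.05,0.05,0.5],"twist":0,"fingers":0},{"dp":[-0.05,0.05,0.6],"twist":0,"fingers":0},{"dp":[-0.05,0.05,0.6],"twist":0,"fingers":0}]'
python3 -c "
from h import *
dp((.5415,-.1268,.175,39.4))"
```

```text
time_s: 8.07
tool_pos: [0.542, -0.1265, 0.1771]
tool_rot: [180.0, -0.0, 39.4]
force: [-1.8, -0.8, 4.0]
grip_width: 0.0117
grasp_force: 25.0
t 8.07 pos [ 0.542  -0.1265  0.1771] rpy [ 1.7998e+02 -4.0000e-02  3.9450e+01] F [-1.8 -0.8  4. ] grip 0.0117 25.0
(0.5415, -0.1268, 0.175, 39.4) -> [-0.06 -0.01  0.21] twist 0.0
```

```bash
python3 -m jog '[{"dp":[0,0,0],"twist":0,"fingers":0.25},{"dp":[0,0,0],"twist":0,"fingers":0.4},{"dp":[0,0,0],"twist":0,"fingers":0.4},{"dp":[0,0,-1.5],"twist":0,"fingers":0.4},{"dp":[0,0,-5],"twist":0,"fingers":0.4},{"dp":[0,0,-10],"twist":0,"fingers":0.4},{"dp":[0,0,-13],"twist":0,"fingers":0.4},{"dp":[0,0,-13],"twist":0,"fingers":0.4}]'
python3 - <<'E'
from h import *
p2,W2,k2=cam("scene"); cv2.imwrite("pics/scene2.png",cv2.resize(p2[120:260,240:400],None,fx=4,fy=4,interpolation=cv2.INTER_CUBIC))
dp((.6187,-.0633,.3,39.4),(.6187,-.0633,.2))
E
```

```text
time_s: 9.07
tool_pos: [0.5433, -0.127, 0.3102]
tool_rot: [179.7, -0.3, 39.4]
force: [-0.0, -0.4, 0.9]
grip_width: 0.035
grasp_force: 0.0
t 9.12 pos [ 0.5423 -0.1267  0.308 ] rpy [ 1.7988e+02 -1.4000e-01  3.9440e+01] F [ 0.   0.2 -0.4] grip 0.0347 0.0
(0.6187, -0.0633, 0.3, 39.4) -> [ 9.92 -0.04  0.8 ] twist 0.0
(0.6187, -0.0633, 0.2) -> [ 9.92 -0.04 10.8 ] twist
```

View pics/scene2.png

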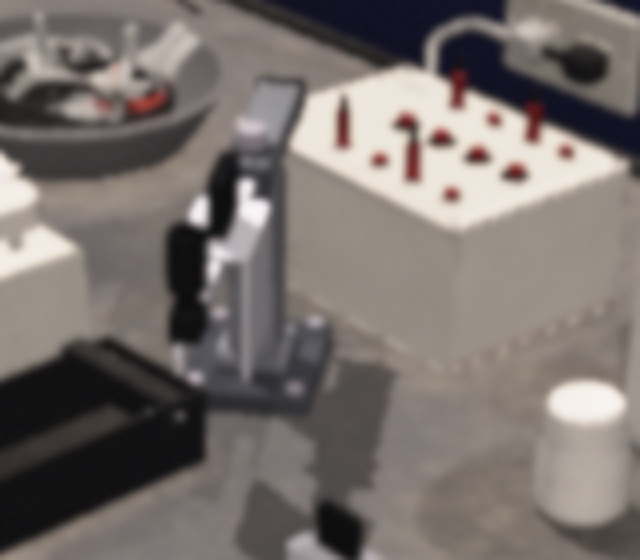

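The shade sits astride the bar (crop 225,225), between the knob (185,280) and the tube. Next is the button, with closed fingers.

```bash
python3 -m jog '[{"dp":[5,0,0.8],"twist":0,"fingers":0},{"dp":[9.9,0,0.8],"twist":0,"fingers":0},{"dp":[9.9,0,4],"twist":0,"fingers":0},{"dp":[9.9,0,7],"twist":0,"fingers":0},{"dp":[9.9,0,10],"twist":0,"fingers":0},{"dp":[9.9,0,10.8],"twist":0,"fingers":0},{"dp":[9.9,0,10.8],"twist":0,"fingers":0},{"dp":[9.9,0,10.8],"twist":0,"fingers":0}]' 10
python3 -c "
from h import *
dp((.6187,-.0633,.188,39.4),(.6187,-.0633,.180))"
```

```text
time_s: 10.12
tool_pos: [0.6189, -0.0636, 0.1996]
tool_rot: [179.9, -0.1, 39.4]
force: [-1.1, -0.2, 0.6]
grip_width: 0.0005
grasp_force: 0.0
t 10.12 pos [ 0.6189 -0.0636  0.1996] rpy [ 1.7993e+02 -1.0000e-01  3.9440e+01] F [-1.1 -0.2  0.6] grip 0.0005 0.0
(0.6187, -0.0633, 0.188, 39.4) -> [ 0.   -0.04  1.16] twist 0.0
(0.6187, -0.0633, 0.18) -> [ 0.   -0.04  1.96] twist
```

```bash
python3 -m jog '[{"dp":[0,0,0.8],"twist":0,"fingers":0},{"dp":[0,0,1.2],"twist":0,"fingers":0},{"dp":[0,0,1.5],"twist":0,"fingers":0},{"dp":[0,0,1.8],"twist":0,"fingers":0},{"dp":[0,0,2.1],"twist":0,"fingers":0},{"dp":[0,0,2.3],"twist":0,"fingers":0},{"dp":[0,0,2.3],"twist":0,"fingers":0},{"dp":[0,0,2.3],"twist":0,"fingers":0}]'
```

```text
time_s: 11.12
tool_pos: [0.6185, -0.0635, 0.1799]
tool_rot: [180.0, -0.2, 39.4]
force: [-9.7, 1.7, 24.1]
grip_width: 0.0003
grasp_force: 11.9
```

Button bottomed at z 0.180 with 24 N. Retract and go over to the knob.

```bash
python3 -m jog '[{"dp":[0,0,-3],"twist":0,"fingers":0},{"dp":[0,0,-7],"twist":0,"fingers":0.3},{"dp":[0,0,-12],"twist":0,"fingers":0.6},{"dp":[-5,0,-12],"twist":0,"fingers":0.6},{"dp":[-10,0,-12],"twist":0,"fingers":0.6},{"dp":[-15,0,-12],"twist":0,"fingers":0.6},{"dp":[-19,0,-12],"twist":0,"fingers":0.6},{"dp":[-19,0,-12],"twist":0,"fingers":0.6}]'
python3 - <<'E'
from h import *
v,u=np.mgrid[:480,:640]
p2,W2,k2=cam("scene"); cv2.imwrite("pics/scene3.png",cv2.resize(p2[120:260,240:400],None,fx=4,fy=4,interpolation=cv2.INTER_CUBIC))
dp((.472,-.1841,.178,39.4))
E
```

```text
time_s: 12.12
tool_pos: [0.4691, -0.1871, 0.2952]
tool_rot: [-180.0, -0.1, 39.1]
force: [0.4, 0.1, -0.0]
grip_width: 0.0514
grasp_force: 0.0
t 12.18 pos [ 0.4707 -0.185   0.2952] rpy [-1.7998e+02 -8.0000e-02  3.9310e+01] F [ 0.   0.7 -0.5] grip 0.0517 0.0
(0.472, -0.1841, 0.178, 39.4) -> [1.600e-01 1.000e-02 1.172e+01] twist -0.1
```

View pics/scene3.png

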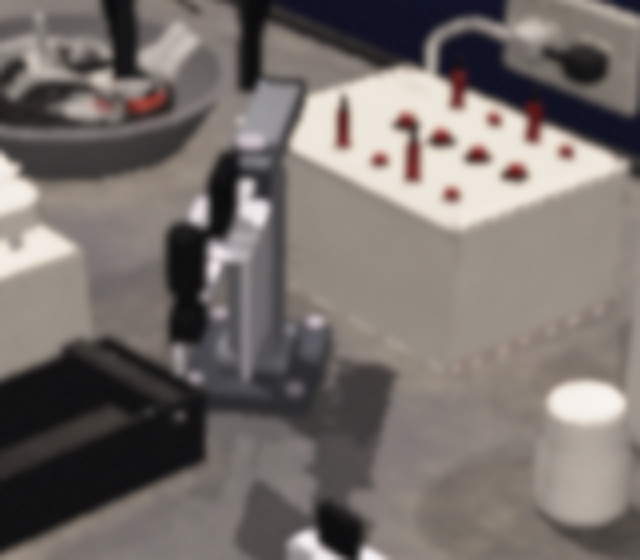

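The button now sits lower (crop 252,140), and the shade is still astride the bar. I descend on the knob.

```bash
python3 -m jog '[{"dp":[0.15,0,3],"twist":0,"fingers":0.6},{"dp":[0.15,0,6],"twist":0,"fingers":0.6},{"dp":[0.15,0,9],"twist":0,"fingers":0.6},{"dp":[0.15,0,11],"twist":0,"fingers":0.6},{"dp":[0.15,0,11.7],"twist":0,"fingers":0.6},{"dp":[0.15,0,11.7],"twist":0,"fingers":0.6}]'
python3 -m jog '[{"dp":[0,0,0],"twist":0,"fingers":0},{"dp":[0,0,0],"twist":0,"fingers":0},{"dp":[0,0,0],"twist":0,"fingers":0},{"dp":[0,0,0],"twist":0,"fingers":0},{"dp":[0,0,0],"twist":0,"fingers":0},{"dp":[0,0,0],"twist":0,"fingers":0}]' 45
python3 -c "
from h import *
dp((.472-.08*.7724,-.1841-.08*.6351,.178,39.4))"
```

```text
time_s: 12.92
tool_pos: [0.473, -0.1826, 0.178]
tool_rot: [-180.0, 0.0, 39.5]
force: [1.5, 0.0, 0.8]
grip_width: 0.0521
grasp_force: 0.0
time_s: 13.68
tool_pos: [0.4718, -0.1821, 0.1785]
tool_rot: [-179.8, -0.0, 39.5]
force: [-3.7, 2.6, 4.5]
grip_width: 0.0206
grasp_force: 45.0
t 13.68 pos [ 0.4718 -0.1821  0.1785] rpy [-179.82   -0.     39.47] F [-3.7  2.6  4.5] grip 0.0206 45.0
(0.41020799999999996, -0.234908, 0.178, 39.4) -> [-8.12  0.16  0.05] twist 0.1
```

```bash
python3 -m jog '[{"dp":[-0.5,0,0],"twist":0,"fingers":0},{"dp":[-1,0,0],"twist":0,"fingers":0},{"dp":[-1.5,0,0],"twist":0,"fingers":0},{"dp":[-2,0,0],"twist":0,"fingers":0},{"dp":[-2.5,0,0],"twist":0,"fingers":0},{"dp":[-3,0,0],"twist":0,"fingers":0},{"dp":[-3.5,0,0],"twist":0,"fingers":0},{"dp":[-4,0,0],"twist":0,"fingers":0}]'
python3 -c "
from h import *
dp((.472-.08*.7724,-.1841-.08*.6351,.178,39.4))"
```

```text
time_s: 14.68
tool_pos: [0.4424, -0.2061, 0.1785]
tool_rot: [-179.9, -0.2, 39.5]
force: [-0.2, 6.3, 3.1]
grip_width: 0.0209
grasp_force: 45.0
t 14.68 pos [ 0.4424 -0.2061  0.1785] rpy [-179.87   -0.19   39.55] F [-0.2  6.3  3.1] grip 0.0209 45.0
(0.41020799999999996, -0.234908, 0.178, 39.4) -> [-4.32  0.17  0.05] twist 0.1
```

```bash
python3 -m jog '[{"dp":[-0.5,0,0],"twist":0,"fingers":0},{"dp":[-1,0,0],"twist":0,"fingers":0},{"dp":[-1.5,0,0],"twist":0,"fingers":0},{"dp":[-2,0,0],"twist":0,"fingers":0},{"dp":[-2.5,0,0],"twist":0,"fingers":0},{"dp":[-3,0,0],"twist":0,"fingers":0},{"dp":[-3.5,0,0],"twist":0,"fingers":0},{"dp":[-4,0,0],"twist":0,"fingers":0}]'
python3 -m jog '[{"dp":[0,0,0],"twist":0,"fingers":0},{"dp":[0,0,0],"twist":0,"fingers":0},{"dp":[0,0,0],"twist":0,"fingers":0},{"dp":[0,0,0],"twist":0,"fingers":0}]'
python3 - <<'E'
from h import *
p,W,k=cam("top"); cv2.imwrite("pics/top4.png",cv2.resize(p[170:300,190:320],None,fx=4.5,fy=4.5,interpolation=cv2.INTER_CUBIC))
cv2.imwrite("pics/top4raw.png",p);np.save("top4.npy",W)
p2,W2,k2=cam("scene"); cv2.imwrite("pics/scene4.png",cv2.resize(p2[120:260,240:400],None,fx=4,fy=4,interpolation=cv2.INTER_CUBIC))
dp((.472-.08*.7724,-.1841-.08*.6351,.178,39.4))
E
```

```text
time_s: 15.68
tool_pos: [0.4117, -0.2314, 0.1785]
tool_rot: [-179.9, -0.2, 39.5]
force: [0.4, 7.1, 2.3]
grip_width: 0.0206
grasp_force: 45.0
time_s: 16.18
tool_pos: [0.4115, -0.2316, 0.1784]
tool_rot: [-179.8, -0.2, 39.5]
force: [-0.3, 6.1, 3.4]
grip_width: 0.0205
grasp_force: 45.0
t 16.27 pos [ 0.4115 -0.2316  0.1785] rpy [-1.7985e+02 -1.7000e-01  3.9530e+01] F [-0.7  6.   2.6] grip 0.0208 45.0
(0.41020799999999996, -0.234908, 0.178, 39.4) -> [-0.31  0.17  0.05] twist 0.1
```

View pics/top4.png

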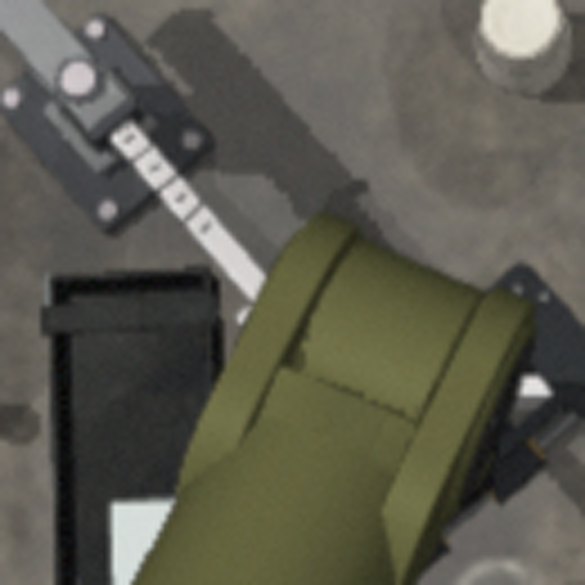

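View pics/scene4.png

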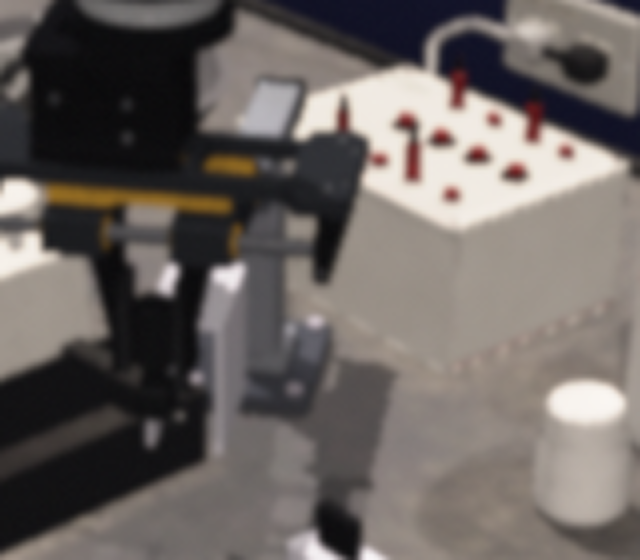

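Top view: the mouth is near crop (120,128). Scale lines run down the bar, with the farthest out near (203,213). The scene view shows the fingers on the knob at crop (155,330) and the shade's legs behind it at (220,370). I measure the lines along the bar with a profile.

Run:
```python
from h import *
p,W,(R,t,c)=cam("top")
g=cv2.cvtColor(p,cv2.COLOR_BGR2GRAY).astype(np.float32)
B=np.array([.6187,-.0633]); 
K=np.array([[c["fx"],0,c["cx"]],[0,c["fy"],c["cy"]],[0,0,1]])
d=np.array([-.7724,-.6351]); n=np.array([.6351,-.7724])
s=np.arange(-10,110,2)/1000
out=[]
for o in(-.004,-.002,0,.002,.004):
    X=np.array([[*(B+(.03+a)*d+o*n),.15] for a in s])
    uv=cv2.projectPoints(X,np.array(c["rvec"],float),t,K,None)[0][:,0].astype(np.float32)
    out.append(cv2.remap(g,uv[:,:1],uv[:,1:],cv2.INTER_LINEAR)[:,0])
for a,*r in zip(s*1000,*out): print(int(a),np.array(r).astype(int))
```

```text
-10 [93 94 95 96 97]
-8 [78 78 78 78 80]
-6 [72 72 70 71 71]
-4 [63 65 63 66 63]
-2 [83 87 85 84 84]
0 [155 147 137 137 123]
2 [205 193 192 175 164]
4 [209 199 187 189 189]
6 [198 179 160 163 188]
8 [209 188 175 175 195]
10 [207 211 207 205 204]
12 [203 211 207 204 206]
14 [187 191 189 186 190]
16 [155 165 161 155 166]
18 [172 182 176 182 170]
20 [204 209 207 204 198]
22 [211 211 207 207 203]
24 [204 199 193 194 200]
26 [203 183 162 175 184]
28 [202 196 176 174 189]
30 [209 210 206 199 204]
32 [209 209 209 207 203]
34 [184 195 196 193 189]
36 [149 159 161 156 150]
38 [167 170 165 158 160]
40 [200 206 196 197 197]
42 [204 209 207 206 204]
44 [205 206 194 194 195]
46 [207 177 166 156 186]
48 [208 184 158 171 184]
50 [210 205 195 203 202]
52 [206 209 207 206 204]
54 [197 195 194 189 188]
56 [154 160 155 152 155]
58 [154 156 162 165 164]
60 [195 194 199 198 197]
62 [202 207 205 205 204]
64 [205 199 191 191 196]
66 [191 180 150 168 182]
68 [199 175 171 171 196]
70 [202 203 203 203 203]
72 [208 210 209 209 207]
74 [210 210 209 208 207]
76 [207 211 209 209 209]
78 [209 210 210 210 208]
80 [205 211 211 210 207]
82 [207 212 211 209 207]
84 [208 212 209 209 205]
86 [207 210 210 210 208]
88 [206 210 210 210 209]
90 [208 211 209 209 206]
92 [215 212 210 209 206]
94 [212 213 211 210 208]
96 [213 213 211 210 209]
98 [209 214 212 210 208]
100 [208 215 213 211 211]
102 [212 214 212 211 208]
104 [208 215 212 207 200]
106 [208 210 202 191 169]
108 [197 184 167 138 120]
```

The marks put the draw at about 77 mm, so 3 mm more.

```bash
python3 -m jog '[{"dp":[-0.1,0,0],"twist":0,"fingers":0},{"dp":[-0.2,0,0],"twist":0,"fingers":0},{"dp":[-0.3,0,0],"twist":0,"fingers":0},{"dp":[-0.3,0,0],"twist":0,"fingers":0},{"dp":[-0.3,0,0],"twist":0,"fingers":0},{"dp":[-0.3,0,0],"twist":0,"fingers":0},{"dp":[-0.3,0,0],"twist":0,"fingers":0},{"dp":[-0.3,0,0],"twist":0,"fingers":0}]'
python3 - <<'E'
from h import *
p,W,(R,t,c)=cam("top")
g=cv2.cvtColor(p,cv2.COLOR_BGR2GRAY).astype(np.float32)
B=np.array([.6187,-.0633]);K=np.array([[c["fx"],0,c["cx"]],[0,c["fy"],c["cy"]],[0,0,1]])
d=np.array([-.7724,-.6351]); s=np.arange(-6,84,.5)/1000
X=np.array([[*(B+(.03+a)*d),.15] for a in s])
uv=cv2.projectPoints(X,np.array(c["rvec"],float),t,K,None)[0][:,0].astype(np.float32)
r=cv2.remap(g,uv[:,:1],uv[:,1:],cv2.INTER_LINEAR)[:,0]
from scipy.signal import find_peaks
k=find_peaks(-cv2.GaussianBlur(r[:,None],(1,5),1)[:,0],prominence=20)[0]; print(s[k]*1000)
# shade pose from scene depth: white points left/right of bar near bar_mid+80
p2,W2,_=cam("scene"); q=W2[...,:2]-B; a=q@d; b=q@np.array([.6351,-.7724]); z=W2[...,2]
m=(a>.12)&(a<.24)&(abs(b)<.03)&(z>.06)&(z<.2)&(p2.min(-1)>110)
print(m.sum(),[np.round(np.percentile(x[m]*1000,[2,50,98])) for x in (a,b,z)])
m2=m&(z<.14);
dp((.41,-.235,.178,39.4))
E
```

```text
time_s: 17.32
tool_pos: [0.4093, -0.2334, 0.1785]
tool_rot: [-179.9, -0.2, 39.5]
force: [-0.3, 6.2, 2.6]
grip_width: 0.0206
grasp_force: 45.0
[ 9.5 19.5 29.5 39.  49.5 59.5 69.5]
248 [array([151., 199., 215.]), array([-19.,  17.,  20.]), array([ 86., 153., 157.])]
t 17.43 pos [ 0.4092 -0.2334  0.1785] rpy [-179.85   -0.18   39.53] F [-0.3  6.1  3. ] grip 0.0207 45.0
(0.41, -0.235, 0.178, 39.4) -> [-0.04  0.17  0.05] twist 0.1
```

The draw is about 79.5 mm. The shade's far edge is at 215 mm (expected 215), its sides at ±20 mm and its top at 154 mm. I hand in.

```bash
python3 -c "
from cell import env
print(env.sign_off())"
```

```text
the job is handed in; nothing more can be done
None
```

The job is handed in, with no verdict shown: the shade hangs astride the bar, the button is pressed down, and the arm is held by the knob at about 79.5 mm.

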